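# Brace the parts jar and unscrew its cap

## Task

Lift the closed square jar, set it down gently and fully home, upright, in the square pocket of the wooden block so that it cannot spin, then unscrew its tight cap anticlockwise until the threads let go. Raise the cap straight up and finish while still holding it, level, centred just above the open jar (lower edge about 2 cm clear of the mouth), with the jar still seated in the block. Leave the round jar, the toy truck and the tub alone.

Things in the scene. Friction and masses are not known exactly. Their poses are not given: they have to be found in the camera images.
- jar_mid (a point): Loose square jar of clear plastic with toy wheels inside, 0.3 to 0.6 kg: body 60 x 60 mm, 75 mm tall, flat shoulder on top; a round neck 40 mm in diameter rises to the mouth, 108 mm above the jar's underside. This point is the centre of the body, 37.5 mm above its underside; x and y along its sides, z up. It starts closed, standing on the table.
- cap_mid (a point): The jar's round grey plastic screw cap with upright ribs, 58 mm over the ribs, 30 mm tall, 0.06 kg. This point is its centre, 15 mm below its top; z up. Screwed tight, it is 62 mm above jar_mid, the cap's lower edge 9 mm above the jar's shoulder, its x axis along the jar's x. The tight cap can carry the jar when lifted by it.
- cap: The same cap; origin at the centre of its lower edge. It takes 0.2 to 0.4 N m to start it turning. Turned anticlockwise (from above) it rises 2 mm a radian and its threads let go after about 1.55 rad; from 1.6 to 2.6 rad in all it lifts straight off, beyond that it meets a stop. It keeps its place if let go half-way.
- jar: The same jar; origin at the centre of its underside, z up.
- pocket (a point): Centre of the floor of the square pocket in the wooden block; x and y along its sides, z up. The pocket is 66 x 66 mm inside (3 mm free on each side of the jar), mouth flared 4 mm all round, 35 mm deep, floor 10 mm above the table. With the jar seated, jar_mid is 37.5 mm above this point; any of the four ways round will do.
- block: The wooden holding block, fixed: 100 x 100 mm, 45 mm tall, on a flange 160 mm long in its y. Origin on the table under the pocket's centre.
- round_jar: Bystander: round closed jar 64 mm in diameter, 100 mm tall; origin at its underside.
- truck: Bystander: toy tipper truck about 50 x 100 x 63 mm; origin at its underside.
- tub: Bystander: open tub 90 x 130 x 60 mm; origin at its underside.
Mind the look-alikes: they are no part of the job. Of the things that look like the cap, the smaller one is meant. Leave any purple look-alike of the block alone.

How it is judged:
By the outcome, as a careful person would: the job done as asked, in the order asked, and still so for the second after the job is handed in, while the arm keeps its last pose, push and grip.
It also fails if it takes over 64 s, if anything falls off the work surface, if the arm or the gripper's body presses on something with over 40 N, if the wrist force passes 120 N, or if a joint passes its speed limit or range.

## Robot

A 6-joint arm with a two-finger parallel gripper is mounted at the origin on the work surface. World frame = base frame: x ahead of the robot, y to its left, z up, the work surface at z = 0. Lengths are in m, angles in rad, forces in N, time in s.
With the tool pointing down it reaches from about 0.275 to 0.75 m from the base axis. Payload 10.2 kg.
Tool frame: the origin (TCP) lies between the finger pads; the fingertips stand 22 mm ahead of it and the grasp point (between the pads) lies 3 mm ahead of it; z points along the fingers, y is the line along which they close (so a half turn about z gives the same grasp; the last joint's range is limited). The gripper opens to 88 mm and grips with 3 to 60 N. Pads are 18 mm wide; open, the fingers measure 123 mm over their backs; the gripper's body (75 mm by 187 mm) begins 45 mm behind the grasp point.
Start: joints at [0.939, 0.313, 1.498, -0, 1.331, -0.223], TCP at [0.209, 0.482, 0.261] pointing down, gripper open.
Joint ranges: [-2.94, 2.94], [-0.97, 2.17], [0.19, 2.56], [-1.23, 4.37], [0.02, 3.11], [-2.88, 2.88]. Speed limits (rad/s): [2.39, 2.39, 3.01, 3.14, 3.14, 3.14].

## Interface

Orientations are given as [roll, pitch, yaw] about the fixed x, y, z axes, in that order (R = Rz(yaw) Ry(pitch) Rx(roll)).
In Python, from rig import robot gives the robot as it stands.
- The arm moves only by the tool jog_arm, never from a script. Its argument "targets" is text: rows parted by semicolons, each of 7 numbers parted by spaces: the shift along the tool's x, y, z in units of 25 mm (1.0 is 25 mm), then the turn, a rotation vector about the tool's x, y, z in units of 6 degrees (1.0 is 6 degrees), then the opening, from 0 (shut) to 1 (fully open). In form: dx dy dz wx wy wz jaw; .... A call has 1 to 8 rows; each row is the pose to reach, as a shift and turn from the pose commanded when the call began, along the tool's axes at that moment; what a row does not reach only later rows make up. A row lasts 1/8 s, in which the tool goes at most 62.5 mm and 10.7 degrees, less where a joint would pass 70% of its speed; a pose out of reach is approached as far as the arm can. A call with a gripper value outside its range is refused whole. The fingers move at their own pace and stop on an object; the grip force is fixed at half the most. Time passes only in rows, so rows that repeat a pose let the fingers close. It gives the time, the measured TCP pose, the force, the opening and the grip force at its end, in the units of the state.
- robot.sense(): the state, without advancing time (a new reading comes with each control period).
- robot.capture(name): name is "side" or "top"; returns a dict with "img" (400x640x3 uint8, blue, green, red), "fx", "fy", "cx", "cy" (pixels), "rvec" (rotation vector, rad) and "tvec" (3), from world to camera coordinates, as OpenCV has them. Camera axes: x right, y down, z forward; pixel columns grow to the right and rows downward; lengths in m; the calibration is good to about 2 mm. A picture is of the moment at which its call begins. There is no depth.
- robot.job_done(): hands the job in; it is judged then, once.
The state is a dict: "t": time; "qpos": joint angles; "qvel": joint speeds; "joint_torque": joint torques, N m; "tool_pos": TCP position; "ee_rot": TCP orientation; "contact_force": force on the tool from outside, world axes, zero at the start; "ft_torque": the same for the moment, N m; "opening": finger opening in m; "finger_force": force on a finger pad.
Only numpy, scipy, OpenCV 4.12 (cv2) and the standard library are available. Lean on these libraries where they do the work, as an engineer would, in place of code of your own. Each camera call takes 0.05 s, during which the arm holds its last target. There are 200 camera calls.

## Working session

There is one attempt and no reset: what is moved stays moved. The work goes in short steps, Python scripts to look and compute and a tool call to move; the robot and the scene stay as the last step left them, time stands still between calls to the robot, and variables do not carry over. Pictures are saved under pics/ and viewed, at most 10 in all, crops included, and the job is handed in when it is done.

Besides the shell and the picture viewer there is one more tool, called after "Emit:" as name(argument=value, ...) on one line, values as JSON. jog_arm: Moves the arm, as the interface text tells. Its arguments: {"type":"object","properties":{"targets":{"type":"string"}},"required":["targets"]}

```bash
mkdir -p pics; ls
python3 - <<'E'
from rig import robot
import cv2
for n in("top","side"):
    c=robot.capture(n); cv2.imwrite(f"pics/{n}0.png",c["img"]); print(n,c["fx"],c["cx"],c["cy"],c["rvec"],c["tvec"])
s=robot.sense();print(s)
E
```

```text
pics
top 425.30208217661396 328.24820348624917 200.5781522529273 [ 2.14270159 -2.11311387  0.15835696] [0.01455374 0.54377464 1.1892492 ]
side 393.360486552712 323.41569852189537 199.61681030948162 [ 0.20304923 -2.83459482  1.18644272] [0.54144131 0.1185688  0.90283458]
{'t': 0.1, 'qpos': array([ 9.38596763e-01,  3.13361951e-01,  1.49831506e+00,  2.74790933e-05,
        1.33101873e+00, -2.23365589e-01]), 'qvel': array([-0.00215015, -0.00053805, -0.00189748,  0.0004858 , -0.00067799,
        0.00038289]), 'joint_torque': array([ 1.85764671e-03, -4.02816868e+01, -2.52641040e+01,  6.95788907e-02,
        3.43054568e-02, -7.11322014e-05]), 'tool_pos': array([0.20858513, 0.48158387, 0.26025205]), 'ee_rot': array([-3.14052287e+00, -2.70372273e-04,  2.73275199e+00]), 'contact_force': array([0.49636439, 0.07892353, 0.21589705]), 'ft_torque': array([ 0.05103408, -0.00804544, -0.02581297]), 'finger_force': 0.0, 'opening': 0.087923185463557}
```

View pics/top0.png

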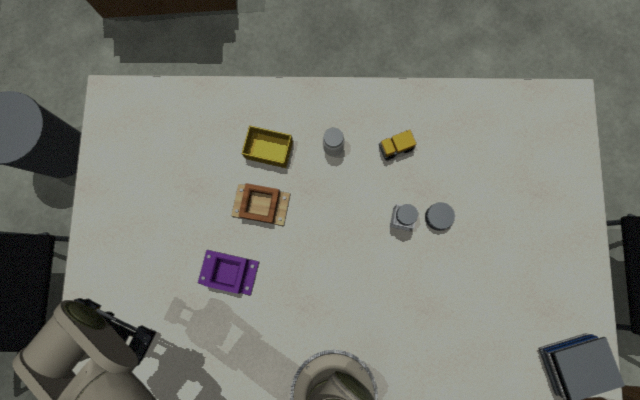

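View pics/side0.png

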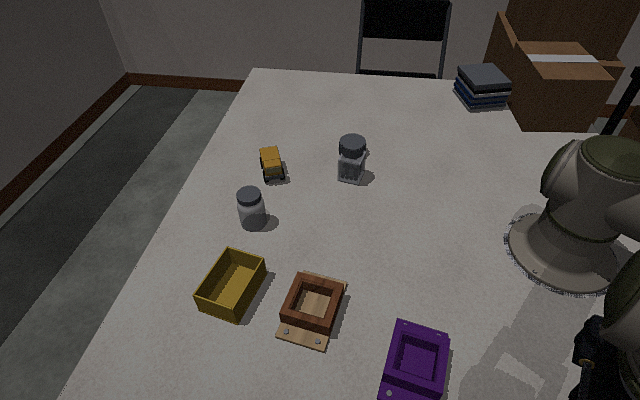

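The top view shows the grey discs: cap on the square jar (406,214), a larger lone disc (440,216), and the round jar's cap (334,138). The brown block is at (261,204), with a purple look-alike at (228,272). In the side view the square jar's cap is at (352,145), the round jar at (250,205) and the brown block at (312,305). I choose the square jar at (406,214) and the brown block, and check both in one close crop.

```bash
cat > h.py <<'E'
import cv2,numpy as np
from rig import robot
def cap(n): return robot.capture(n)
def ray(c,u,v):
    R=cv2.Rodrigues(np.array(c["rvec"]))[0]; t=np.array(c["tvec"]).ravel()
    d=R.T@np.array([(u-c["cx"])/c["fx"],(v-c["cy"])/c["fy"],1]); return -R.T@t,d
def onz(c,u,v,z):
    o,d=ray(c,u,v); return o+d*(z-o[2])/d[2]
def proj(c,P):
    K=np.array([[c["fx"],0,c["cx"]],[0,c["fy"],c["cy"]],[0,0,1.]])
    return cv2.projectPoints(np.array(P,float).reshape(-1,3),np.array(c["rvec"]),np.array(c["tvec"]),K,None)[0][:,0]
E
python3 - <<'E'
from h import *
t=cap("top");s=cap("side")
np.set_printoptions(precision=4,suppress=True)
print("cap",onz(t,406,214,.1145),onz(s,352,140,.1145),"disc",onz(t,440,216,.03),proj(s,onz(t,440,216,.03)))
print("block",onz(t,260,204,.045),onz(s,313,300,.045))
print("cams",ray(t,320,200)[0],ray(s,320,200)[0])
crop=lambda c,u,v,a,b:cv2.resize(c["img"][v-b:v+b,u-a:u+a],None,fx=6,fy=6,interpolation=cv2.INTER_CUBIC)
a=np.hstack([crop(t,415,214,33,24),crop(t,261,204,33,24)]);b=np.hstack([crop(s,351,157,33,24),crop(s,312,306,33,24)])
cv2.imwrite("pics/c1.png",np.vstack([a,b]))
E
```

```text
cap [ 0.4977 -0.1908  0.1145] [ 0.5017 -0.2057  0.1145] disc [ 0.5047 -0.3034  0.03  ] [[352.8273 143.9491]]
block [0.5309 0.2203 0.045 ] [0.5335 0.2315 0.045 ]
cams [0.3411 0.0006 1.2625] [0.4499 0.6322 0.7212]
```

View pics/c1.png

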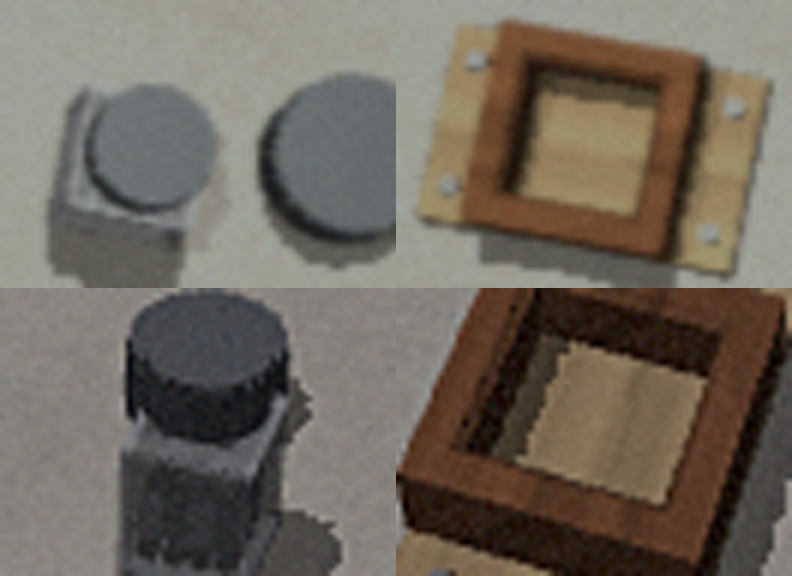

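The crop confirms the choice: the cap's top face is around (407,214) with the square shoulder under it. The disc at its right is clearly bigger and stands free. The brown block's rim is clean in both views. Next I measure exactly.

```bash
cat > m.py <<'E'
from h import *
np.set_printoptions(precision=4,suppress=True)
def blob(m,u,v):
    cs=cv2.findContours(m,cv2.RETR_EXTERNAL,cv2.CHAIN_APPROX_NONE)[0]
    return max(cs,key=lambda c:(cv2.pointPolygonTest(c,(float(u),float(v)),True)>-12)*cv2.contourArea(c))
def up(c,k=4):
    return cv2.resize(c["img"],None,fx=k,fy=k,interpolation=cv2.INTER_CUBIC)
def cast(c,ct,z,k=4):
    return np.array([onz(c,(p[0]+.5)/k-.5,(p[1]+.5)/k-.5,z)[:2] for p in ct[:,0]],np.float32)*1000
E
python3 - <<'E'
from m import *
for n,uv,buv in(("top",(407,214),(261,204)),("side",(352,142),(312,305))):
    c=cap(n);I=up(c);H=cv2.cvtColor(I,cv2.COLOR_BGR2HSV).astype(int)
    print(n,"cap hsv",H[4*uv[1],4*uv[0]],"side face",H[4*uv[1]+56,4*uv[0]],"wood rim",H[4*(204-18),4*(261)] if n=="top" else H[4*(306-13),4*(312-20)])
    h=H[4*uv[1],4*uv[0]]
    m=((abs(H-h)<np.array([12,30,18])).all(2)*255).astype(np.uint8)
    m=cv2.morphologyEx(m,cv2.MORPH_OPEN,np.ones((9,9)))
    P=cast(c,blob(m,4*uv[0],4*uv[1]),.1145);print("cap",cv2.minEnclosingCircle(P),cv2.fitEllipse(P),len(P))
    for vmin in (60,75,90):
        m=(((H[...,0]<14)&(H[...,1]>110)&(H[...,2]>vmin))*255).astype(np.uint8)
        m=cv2.morphologyEx(m,cv2.MORPH_OPEN,np.ones((5,5)))
        P=cast(c,blob(m,4*buv[0],4*buv[1]),.045);print("block",vmin,cv2.minAreaRect(P))
    print(n, H[4*buv[1],4*buv[0]])
E
```

```text
top cap hsv [ 95  13 115] side face [100   8  95] wood rim [ 13  75 136]
cap ((500.20367431640625, -194.11798095703125), 27.83367156982422) ((497.21044921875, -192.6736602783203), (44.383365631103516, 51.92820739746094), 131.73423767089844) 328
block 60 ((534.3709716796875, 224.8274383544922), (100.46382904052734, 100.25247955322266), 80.2467269897461)
block 75 ((535.0469970703125, 225.06173706054688), (99.79369354248047, 98.94627380371094), 80.32272338867188)
block 90 ((535.5364990234375, 225.35922241210938), (99.08595275878906, 97.97293853759766), 80.47476959228516)
top [ 22  87 155]
side cap hsv [115  21  73] side face [83 29 35] wood rim [ 12 145  93]
cap ((513.4739990234375, -206.82080078125), 27.121309280395508) ((511.4778747558594, -207.4307861328125), (30.357118606567383, 53.740631103515625), 159.83360290527344) 202
block 60 ((536.1942749023438, 226.52859497070312), (101.01852416992188, 100.14270782470703), 80.28474426269531)
block 75 ((560.8209228515625, 189.29693603515625), (6.238731861114502, 3.592684507369995), 8.102241516113281)
block 90 ((497.40350341796875, 281.0442810058594), (1.8496216535568237, 1.9936124086380005), 7.934817790985107)
side [ 17  91 134]
```

Run:
```python
from m import *
out=[]
for n,uv in(("top",(407,214)),("side",(352,142))):
    c=cap(n);I=cv2.GaussianBlur(up(c),(0,0),3);u,v=uv
    f=I.astype(int);br=f[...,0]-f[...,2];V=f.max(2)
    print(n,"B-R",br[4*(v-20):4*(v+28):16,4*u],"V",V[4*(v-20):4*(v+28):16,4*u]); print(br[4*v,4*(u-20):4*(u+21):16],V[4*v,4*(u-20):4*(u+21):16])
    m=((br>=3)*255).astype(np.uint8)
    if n=="side": m=((br>=3)&(V>55)).astype(np.uint8)*255
    m=cv2.morphologyEx(m,cv2.MORPH_OPEN,np.ones((7,7)))
    ct=blob(m,4*u,4*v);P=cast(c,ct,.1145);print("cap",cv2.minEnclosingCircle(P),cv2.fitEllipse(P),cv2.boundingRect(ct))
    J=up(c);cv2.drawContours(J,[ct],-1,(0,0,255),1)
    out.append(J[4*(v-30):4*(v+40),4*(u-40):4*(u+40)])
cv2.imwrite("pics/c2.png",np.hstack(out))
```

```text
top B-R [-11  -8  -8   6   6   6   6   7   3  -1  -7  -9] V [159 160 160 115 116 114 115 114 106  89  96  97]
[-6 -5  3  6  6  6  7  7 -6 -9  2] [161 148 115 113 116 114 114 113 142 158  59]
cap ((492.76812744140625, -190.4493408203125), 33.74967956542969) ((495.7937927246094, -190.25326538085938), (56.73289489746094, 60.17433166503906), 34.12063980102539) (1582, 819, 87, 85)
side B-R [-9 -9 -9  4  7  5  7  5  3  3  4  1] V [136 137 137  86  77  74  77  51  35  35  87  45]
[-10  -9   7   7   6   5   7   7   7 -10  -9] [136 135  70  76  77  74  75  76  76 136 135]
cap ((500.6770935058594, -200.64244079589844), 34.994964599609375) ((500.74920654296875, -201.1196746826172), (65.61212158203125, 67.09580993652344), 0.9306885004043579) (1358, 535, 104, 65)
```

View pics/c2.png

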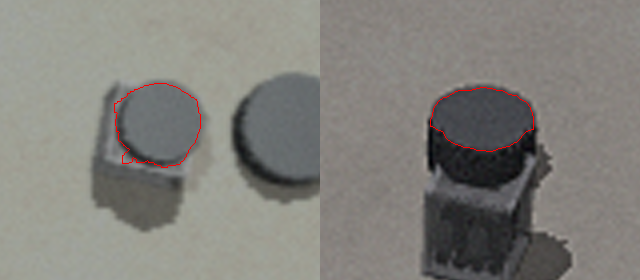

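The left crop shows the cap outline at about (406,213), with bumps from the shoulder at its left. In the right crop the ellipse is too wide (26 px) for the cap at that height, so the bigger disc may be merging behind it. I check by projecting.

Run:
```python
from m import *
t=cap("top");s=cap("side")
a=np.linspace(0,2*np.pi,60,endpoint=False);ring=lambda x,y,z,r:np.c_[x+r*np.cos(a),y+r*np.sin(a),0*a+z]
bb=lambda p:(p.min(0),p.max(0))
print("cap top side",bb(proj(s,ring(.498,-.192,.1145,.029))),"bottom",bb(proj(s,ring(.498,-.192,.0845,.029))))
for z in (.02,.03,.05,.08,.11,.14):
    q=onz(t,439.7,215.5,z); print(z,q,"r",14*(1.2625-z)/425,bb(proj(s,ring(*q[:2],z,14*(1.2625-z)/425))))
```

```text
cap top side (array([341.6361, 136.6358]), array([364.2302, 150.1557])) bottom (array([341.3369, 145.8797]), array([363.4695, 159.4956]))
0.02 [ 0.5075 -0.305   0.02  ] r 0.04092941176470588 (array([337.8716, 138.1012]), array([365.7126, 154.919 ]))
0.03 [ 0.5061 -0.3026  0.03  ] r 0.0406 (array([338.4051, 135.9371]), array([366.2368, 152.6368]))
0.05 [ 0.5034 -0.2976  0.05  ] r 0.03994117647058823 (array([339.4971, 131.5066]), array([367.3101, 147.9648]))
0.08 [ 0.4994 -0.2903  0.08  ] r 0.038952941176470586 (array([341.2011, 124.5931]), array([368.9848, 140.6752]))
0.11 [ 0.4954 -0.2829  0.11  ] r 0.037964705882352935 (array([342.9894, 117.3372]), array([370.7423, 133.0254]))
0.14 [ 0.4914 -0.2755  0.14  ] r 0.03697647058823529 (array([344.8685, 109.7126]), array([372.589 , 124.9881]))
```

Run:
```python
from m import *
t=cap("top");s=cap("side")
I=cv2.GaussianBlur(up(t),(0,0),2).astype(int)
m=((I[...,0]-I[...,2]>=1)*255).astype(np.uint8)
P=cast(t,blob(m,4*407,4*214),.1145)
# robust circle: least squares with fixed r
from scipy.optimize import least_squares
r=least_squares(lambda p:np.hypot(P[:,0]-p[0],P[:,1]-p[1])-29,[498,-192],loss="cauchy",f_scale=1.)
e=r.fun;print("cap",r.x,np.median(abs(e)))
for n,c,L in(("top",t,[(396.2,205.3),(393,223.8),(413,228)]),("side",s,[(338.8,159.2),(359.7,162.5),(365.5,150.8)])):
    q=[onz(c,*p,.075)[:2] for p in L]
    for a,b in zip(q,q[1:]): print(n,a,b,np.linalg.norm(b-a),np.degrees(np.arctan2(*(b-a)[::-1]))%90)
# shoulder edges via line fit
g=cv2.cvtColor(up(t),cv2.COLOR_BGR2GRAY)[4*200:4*234,4*388:4*420]
```

```text
cap [ 496.5809 -191.3375] 7.629142083264526
top [ 0.5275 -0.1702] [ 0.475  -0.1607] 0.0533746205736089 79.73429182651378
top [ 0.475  -0.1607] [ 0.4639 -0.2163] 0.05668758121906618 78.77641312470784
side [ 0.5313 -0.1713] [ 0.4761 -0.1653] 0.05548617788334652 83.71615040536398
side [ 0.4761 -0.1653] [ 0.4647 -0.2167] 0.05268362251127081 77.49143908257433
```

Jar is at about (0.497, -0.1925) with yaw -10.5° (mod 90). The block is at (0.535, 0.2257) with yaw -9.75°. Sizes agree with those given (58 mm cap, 100 mm block, about 60 mm shoulder). I grip the cap with tool yaw ≈ 79.5°, which leaves q6 free for the unscrewing. Now moving.

Emit:
jog_arm(targets="-2.3 -2.2 0 0 0 1.6 1; -4.6 -4.4 0 0 0 3.2 1; -6.9 -6.6 0 0 0 4.8 1; -9.2 -8.8 0 0 0 6.4 1; -11.5 -11 0 0 0 8 1; -13.8 -13.2 0 0 0 9.6 1; -16.1 -15.3 0 0 0 11.2 1; -18.4 -17.5 0 0 0 12.85 1")

```text
t: 1.6
tool_pos: [0.4043, 0.0193, 0.2611]
ee_rot: [3.141, -0.0, 1.381]
contact_force: [0.6, 1.6, 0.4]
opening: 0.0881
finger_force: 0.0
```

```bash
cat > d.py <<'E'
import sys
from h import *
from scipy.spatial.transform import Rotation as R
np.set_printoptions(precision=4,suppress=True)
def go(x,y,z,yawdeg):
    s=robot.sense();A=R.from_euler("xyz",s["ee_rot"])
    d=A.inv().apply(np.array([x,y,z])-s["tool_pos"])/.025
    w=(A.inv()*R.from_euler("xyz",[np.pi,0,np.radians(yawdeg)])).as_rotvec(degrees=True)/6
    print("d",d,"w",w,"t",s["t"],"pos",s["tool_pos"],"rpy",np.degrees(s["ee_rot"]),"F",s["contact_force"],s["ft_torque"],"q6",s["qpos"][5],"op",s["opening"],s["finger_force"])
if len(sys.argv)>1: go(*map(float,sys.argv[1:]))
E
python3 d.py .497 -.1925 .2 79.5
```

```text
d [-7.6192  5.2379  2.4472] w [ 0.01   -0.0009 -0.0617] t 1.6 pos [0.4043 0.0193 0.2611] rpy [179.9401  -0.0058  79.1297] F [0.5584 1.5873 0.353 ] [0.0091 0.0725 0.0431] q6 -0.05427256750123858 op 0.08811254274398772 0.0
```

Emit:
jog_arm(targets="-2 1.5 0 0 0 0 1; -4 3 0 0 0 0 1; -6 4 0 0 0 0 1; -7.5 5 0 0 0 0 1; -7.5 5 1 0 0 0 1; -7.5 5 1 0 0 0 1; -7.5 5 1 0 0 0 1")

```text
t: 2.48
tool_pos: [0.4926, -0.1856, 0.2367]
ee_rot: [3.141, 0.0, 1.388]
contact_force: [0.5, 1.4, -0.2]
opening: 0.0886
finger_force: 0.0
```

```bash
python3 d.py .497 -.1925 .2 79.5
```

```text
d [-0.2406  0.2213  1.4671] w [0.0095 0.0041 0.0017] t 2.475 pos [ 0.4926 -0.1856  0.2367] rpy [179.9431   0.0249  79.5104] F [ 0.524   1.3566 -0.2491] [-0.0807  0.0695  0.0553] q6 -0.39991601919377684 op 0.08856288058545331 0.0
```

Emit:
jog_arm(targets="-0.24 0.22 1 0 0 0 1; -0.24 0.22 2 0 0 0 1; -0.24 0.22 3 0 0 0 1; -0.24 0.22 3.4 0 0 0 1; -0.24 0.22 3.4 0 0 0 1; -0.24 0.22 3.4 0 0 0 1")

```text
t: 3.22
tool_pos: [0.4972, -0.1929, 0.1519]
ee_rot: [3.14, 0.001, 1.387]
contact_force: [-0.4, 0.4, -0.3]
opening: 0.0884
finger_force: 0.0
```

```bash
python3 d.py .497 -.1925 .1025 79.5
python3 - <<'E'
from m import *
t=cap("top");s=cap("side")
print(proj(t,[.497,-.1925,.1145]))
f=lambda c,u,v:cv2.resize(c["img"][v-30:v+40,u-40:u+40],None,fx=5,fy=5,interpolation=cv2.INTER_CUBIC)
cv2.imwrite("pics/c3.png",np.hstack([f(t,407,214),f(s,352,145)]))
E
```

```text
d [ 0.0152 -0.0158  1.9772] w [ 0.0178  0.0078 -0.0019] t 3.225 pos [ 0.4972 -0.1929  0.1519] rpy [179.8933   0.0467  79.4885] F [-0.3836  0.3756 -0.2573] [-0.0769  0.083   0.0487] q6 -0.4064078430510878 op 0.08842086668873485 0.0
[[406.6473 214.2675]]
```

View pics/c3.png

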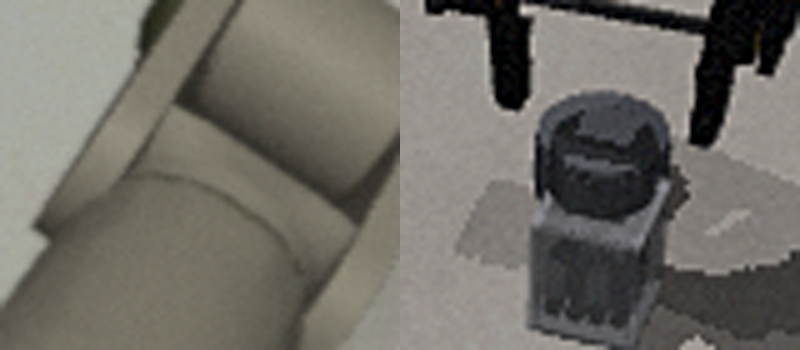

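The arm hides the cap in the top view. In the side view the fingertips, at crop (513,105) and (703,145), straddle the cap at (603,140). I descend and grip.

Emit:
jog_arm(targets="0 0 0.7 0 0 0 1; 0 0 1.4 0 0 0 1; 0 0 1.98 0 0 0 1; 0 0 1.98 0 0 0 1; 0 0 1.98 0 0 0 1")

```text
t: 3.95
tool_pos: [0.4971, -0.1929, 0.1018]
ee_rot: [3.141, 0.0, 1.387]
contact_force: [-0.5, 0.7, 0.9]
opening: 0.0879
finger_force: 0.0
```

Emit:
jog_arm(targets="0 0 0 0 0 0 0.6; 0 0 0 0 0 0 0.6; 0 0 0 0 0 0 0.4; 0 0 0 0 0 0 0.4; 0 0 0 0 0 0 0.4; 0 0 0 0 0 0 0.4; 0 0 0 0 0 0 0.4; 0 0 0 0 0 0 0.4")

```text
t: 4.95
tool_pos: [0.497, -0.1928, 0.1015]
ee_rot: [3.141, 0.0, 1.387]
contact_force: [4.7, 0.3, 3.2]
opening: 0.0555
finger_force: 30.0
```

```bash
python3 d.py .497 -.1925 .1025 79.5
```

```text
d [ 0.0128 -0.0038 -0.0407] w [ 0.0089  0.0031 -0.0034] t 4.95 pos [ 0.497  -0.1928  0.1015] rpy [179.9465   0.0184  79.4793] F [4.719  0.3027 3.172 ] [-0.1878 -0.5185 -0.0114] q6 -0.4064628793103366 op 0.05552082561866 30.000525562927578
```

Emit:
jog_arm(targets="0 0 -0.4 0 0 0 0.4; 0 0 -1.2 0 0 0 0.4; 0 0 -2.2 0 0 0 0.4; 0 0 -3.2 0 0 0 0.4; 0 0 -4 0 0 0 0.4; 0 0 -4 0 0 0 0.4; 0 0 -4 0 0 0 0.4")

```text
t: 5.82
tool_pos: [0.496, -0.1923, 0.1999]
ee_rot: [-3.139, -0.001, 1.387]
contact_force: [-0.1, -0.1, -5.6]
opening: 0.0554
finger_force: 30.0
```

```bash
python3 d.py .535 .2257 .2015 80.25
python3 - <<'E'
from m import *
s=cap("side")
p=proj(s,[.497,-.1925,.20])[0];print(p);u,v=p.astype(int)
v=max(v,40)
cv2.imwrite("pics/c4.png",cv2.resize(s["img"][v-40:v+60,u-60:u+60],None,fx=6,fy=6,interpolation=cv2.INTER_CUBIC));print(u,v)
E
```

```text
d [16.7234 -1.5215 -0.0413] w [-0.0269 -0.0102 -0.1288] t 5.825 pos [ 0.496  -0.1923  0.1999] rpy [-179.838    -0.0598   79.4769] F [-0.0558 -0.0979 -5.6249] [-0.0335  0.0735  0.0331] q6 -0.40642167847746463 op 0.055382426829324385 29.999059020442473
[354.991  114.4337]
354 114
```

View pics/c4.png

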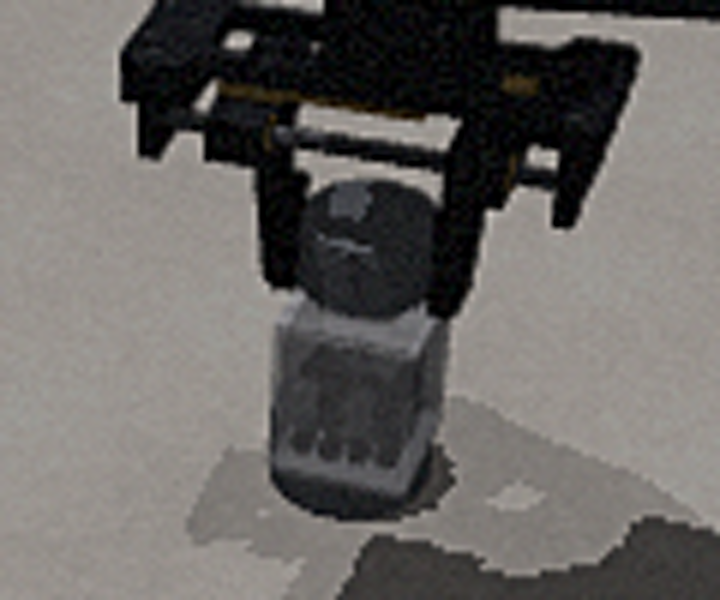

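Held firmly and upright: the jar hangs clear at crop (360,400), and the dark ellipse below it is the big disc. Measured weight is about 0.57 kg. I carry it to the block.

Emit:
jog_arm(targets="0.6 0 0 0 0 0 0.4; 1.8 -0.15 0 0 0 0 0.4; 3.4 -0.3 0 0 0 0 0.4; 5.2 -0.5 0 0 0 0 0.4; 7 -0.65 0 0 0 0 0.4; 8.8 -0.8 0 0 0 -0.1 0.4; 10.6 -0.95 0 0 0 -0.1 0.4; 12.2 -1.1 0 0 0 -0.13 0.4")

```text
t: 6.88
tool_pos: [0.5248, 0.1147, 0.2007]
ee_rot: [-3.14, -0.0, 1.402]
contact_force: [0.1, -0.0, -5.6]
opening: 0.0553
finger_force: 30.0
```

```bash
python3 d.py .535 .2257 .2 80.25
```

```text
d [ 4.4441 -0.3444  0.0302] w [-0.0105 -0.0003  0.0107] t 6.875 pos [0.5248 0.1147 0.2007] rpy [-179.9369   -0.0017   80.3143] F [ 0.1464 -0.0193 -5.6119] [-0.0782  0.0933 -0.0728] q6 0.1658865418333668 op 0.05529704054617407 29.9984552299793
```

Emit:
jog_arm(targets="1.4 -0.1 0 0 0 0 0.4; 2.6 -0.2 0 0 0 0 0.4; 3.6 -0.3 0 0 0 0 0.4; 4.3 -0.34 0 0 0 0 0.4; 4.3 -0.34 0 0 0 0 0.4; 4.3 -0.34 0.8 0 0 0 0.4; 4.3 -0.34 1.3 0 0 0 0.4; 4.3 -0.34 1.3 0 0 0 0.4")

```text
t: 7.88
tool_pos: [0.5349, 0.219, 0.1679]
ee_rot: [-3.14, 0.001, 1.4]
contact_force: [-0.4, 0.0, -5.6]
opening: 0.0555
finger_force: 30.0
```

```bash
python3 d.py .535 .2257 .1125 80.25
python3 - <<'E'
from m import *
s=cap("side")
p=proj(s,[.535,.2257,.06])[0];print(p);u,v=p.astype(int);v=min(v,320)
cv2.imwrite("pics/c5.png",cv2.resize(s["img"][v-70:v+50,u-65:u+65],None,fx=5,fy=5,interpolation=cv2.INTER_CUBIC));print(u,v)
E
```

```text
d [ 0.2677 -0.0376  2.2162] w [-0.018   0.008  -0.0055] t 7.875 pos [0.5349 0.219  0.1679] rpy [-179.892     0.0478   80.2172] F [-0.4274  0.0418 -5.6408] [ 0.005   0.0637 -0.0103] q6 0.35680421237554144 op 0.0554727372121195 29.999141006246646
[312.5289 293.1186]
312 293
```

View pics/c5.png

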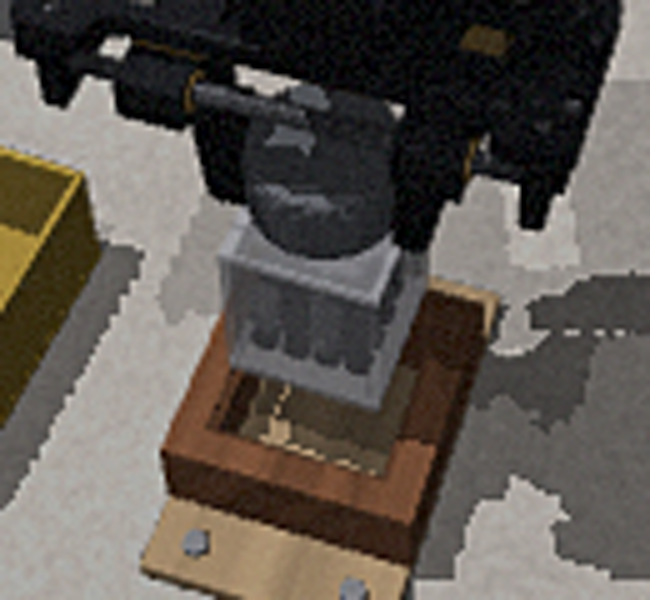

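The view shows the jar hanging above the pocket. Its shoulder's front corners are at crop (222,258) and (382,303), its bottom corners at (232,365) and (380,408), and the block's rim corners at (163,455), (410,520) and (492,300). I work out the offset.

Run:
```python
from m import *
s=cap("side")
f=lambda x,y,z:onz(s,247+x/5-.4,223+y/5-.4,z)[:2]*1000
zb=.0664
for nm,L,z in(("shoulder",[(222,258),(382,303)],zb+.075),("bottom",[(232,365),(380,408)],zb),("rim",[(163,455),(410,520),(492,300)],.045)):
    q=[f(*p,z) for p in L]; d=q[1]-q[0]; n=np.linalg.norm(d); e=d/n; inward=np.array([e[1],-e[0]])
    h=50 if nm=="rim" else 30
    c=(q[0]+q[1])/2; c1=c+inward*h;c2=c-inward*h
    print(nm,q,"len",n,"ang",np.degrees(np.arctan2(e[1],e[0]))%90,"ctr",c1,c2)
print("expected pocket px in crop", [(p-[246.6,222.6])*5 for p in proj(s,[[.535,.2257,.045]])])
```

```text
shoulder [array([568.4172, 243.3193]), array([509.8481, 253.7665])] len 59.49358349587491 ang 79.88628023183043 ctr [544.4007 278.0767] [533.8646 219.009 ]
bottom [array([570.0786, 240.2328]), array([511.6283, 250.4323])] len 59.33356984926993 ang 80.10160997451791 ctr [546.0105 274.886 ] [535.6964 215.7791]
rim [array([592.1251, 269.3639]), array([495.8828, 282.2801]), array([476.0788, 183.1857])] len 97.1051639260271 ang 82.35630729819286 ctr [550.6546 325.3777] [537.3534 226.2663]
expected pocket px in crop [array([330.6293, 373.5098])]
```

Emit:
jog_arm(targets="0.16 -0.02 0 0 0 0 0.4; 0.32 -0.04 0 0 0 0 0.4; 0.32 -0.04 0.3 0 0 0 0.4; 0.32 -0.04 0.6 0 0 0 0.4; 0.32 -0.04 0.9 0 0 0 0.4; 0.32 -0.04 1.1 0 0 0 0.4; 0.32 -0.04 1.2 0 0 0 0.4; 0.32 -0.04 1.2 0 0 0 0.4")

```text
t: 8.98
tool_pos: [0.5356, 0.2276, 0.1386]
ee_rot: [-3.141, 0.0, 1.401]
contact_force: [-1.0, 0.5, -4.9]
opening: 0.0552
finger_force: 30.0
```

Emit:
jog_arm(targets="0 0 0.15 0 0 0 0.4; 0 0 0.3 0 0 0 0.4; 0 0 0.45 0 0 0 0.4; 0 0 0.6 0 0 0 0.4; 0 0 0.7 0 0 0 0.4; 0 0 0.8 0 0 0 0.4; 0 0 0.8 0 0 0 0.4")

```text
t: 9.85
tool_pos: [0.5355, 0.2276, 0.1185]
ee_rot: [-3.141, 0.0, 1.401]
contact_force: [0.3, 0.2, -5.3]
opening: 0.0557
finger_force: 30.0
```

```bash
python3 d.py .535 .2267 .1115 80.25
```

```text
d [-0.04   -0.0142  0.2816] w [-0.0031  0.0011  0.0012] t 9.85 pos [0.5355 0.2276 0.1185] rpy [-179.9813    0.0063   80.257 ] F [ 0.288   0.1926 -5.3004] [-0.0332  0.111   0.0048] q6 0.3707299492855602 op 0.055652498277070944 29.99912251940259
```

Well inside the pocket with no side force. The last 7 mm go slowly.

Emit:
jog_arm(targets="0 0 0.06 0 0 0 0.4; 0 0 0.12 0 0 0 0.4; 0 0 0.17 0 0 0 0.4; 0 0 0.21 0 0 0 0.4; 0 0 0.24 0 0 0 0.4; 0 0 0.26 0 0 0 0.4; 0 0 0.26 0 0 0 0.4")

```text
t: 10.72
tool_pos: [0.5356, 0.2276, 0.1122]
ee_rot: [3.142, 0.0, 1.401]
contact_force: [0.2, 0.5, -5.6]
opening: 0.0555
finger_force: 30.0
```

Emit:
jog_arm(targets="0 0 0.02 0 0 0 0.4; 0 0 0.04 0 0 0 0.4; 0 0 0.04 0 0 0 0.4; 0 0 0.04 0 0 0 0.4")

```text
t: 11.22
tool_pos: [0.5358, 0.2277, 0.1115]
ee_rot: [3.141, -0.0, 1.401]
contact_force: [-0.1, 0.3, -0.8]
opening: 0.0555
finger_force: 30.0
```

```bash
python3 d.py .535 .2267 .1115 80.25
```

```text
d [-0.0431 -0.0253  0.0013] w [ 0.0064 -0.0021  0.0013] t 11.225 pos [0.5358 0.2277 0.1115] rpy [179.9617  -0.0124  80.2579] F [-0.1137  0.2964 -0.8051] [-0.0134  0.1162  0.0111] q6 0.37072041510885684 op 0.055518948237299574 29.99973582511302
```

Jar seated: contact came at exactly TCP z = 0.1115, the expected height. I unscrew anticlockwise, following the rise.

Emit:
jog_arm(targets="0 0 0 0 0 -1 0.4; 0 0 -0.01 0 0 -2.4 0.4; 0 0 -0.02 0 0 -3.8 0.4; 0 0 -0.03 0 0 -5.2 0.4; 0 0 -0.045 0 0 -6.6 0.4; 0 0 -0.055 0 0 -8 0.4; 0 0 -0.065 0 0 -9 0.4; 0 0 -0.065 0 0 -9 0.4")

```text
t: 12.22
tool_pos: [0.5356, 0.2276, 0.1128]
ee_rot: [-3.142, 0.0, 2.342]
contact_force: [0.5, -0.7, -3.1]
opening: 0.0558
finger_force: 30.0
```

```bash
python3 d.py .5358 .2277 .1115 80.25
```

```text
d [-0.0036  0.0077  0.0535] w [0.0006 0.0017 8.9938] t 12.225 pos [0.5356 0.2276 0.1128] rpy [-179.9984    0.0105  134.2127] F [ 0.4633 -0.6902 -3.0686] [-0.1031 -0.0107  0.0268] q6 -0.5708183668230183 op 0.055752813409328104 29.99896372162766
```

Emit:
jog_arm(targets="0 0 0 0 0 -1 0.4; 0 0 0 0 0 -2.4 0.4; 0 0 -0.01 0 0 -3.8 0.4; 0 0 -0.02 0 0 -5.2 0.4; 0 0 -0.03 0 0 -6.6 0.4; 0 0 -0.04 0 0 -8 0.4; 0 0 -0.05 0 0 -9 0.4; 0 0 -0.05 0 0 -9 0.4")

```text
t: 13.22
tool_pos: [0.5356, 0.2274, 0.1143]
ee_rot: [-3.141, 0.0, -3.0]
contact_force: [-2.4, -2.0, -0.3]
opening: 0.0554
finger_force: 30.0
```

```bash
python3 d.py .5358 .2277 .1115 80.25;  python3 - <<'E'
from m import *
s=cap("side");u,v=312,293
cv2.imwrite("pics/c6.png",cv2.resize(s["img"][v-70:v+50,u-65:u+65],None,fx=5,fy=5,interpolation=cv2.INTER_CUBIC))
E
```

```text
d [-0.0076  0.0091  0.1117] w [-0.0013  0.0037 17.9741] t 13.225 pos [0.5356 0.2274 0.1143] rpy [-179.9804    0.0058 -171.9056] F [-2.3719 -2.0172 -0.3419] [-0.2373  0.1869 -0.0204] q6 -1.51139167591735 op 0.055413093831209265 29.999528406024183
```

View pics/c6.png

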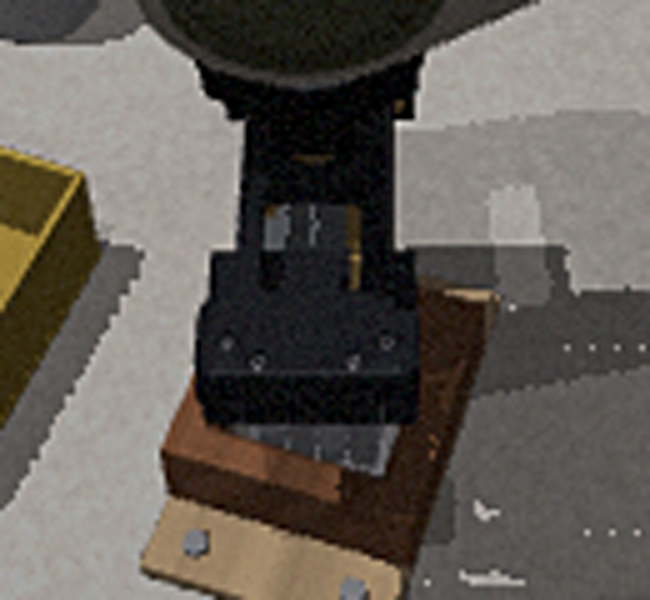

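The jar is still in the pocket, its side visible at crop (330,450); the gripper hides the cap. 108° turned so far. A little more, then a slow lift while watching the force.

Emit:
jog_arm(targets="0 0 -0.01 0 0 -1 0.4; 0 0 -0.02 0 0 -2 0.4; 0 0 -0.02 0 0 -2 0.4; 0 0 -0.06 0 0 -2 0.4; 0 0 -0.12 0 0 -2 0.4; 0 0 -0.18 0 0 -2 0.4; 0 0 -0.18 0 0 -2 0.4")

```text
t: 14.15
tool_pos: [0.5356, 0.2276, 0.1187]
ee_rot: [-3.142, 0.0, -2.788]
contact_force: [-1.0, -1.3, -1.2]
opening: 0.0555
finger_force: 30.0
```

```bash
python3 d.py .5356 .2274 .155 200
```

```text
d [ 0.0045 -0.0082 -1.4501] w [-0.0008  0.0016  0.0388] t 14.15 pos [0.5356 0.2276 0.1187] rpy [-179.9955    0.0095 -159.7673] F [-0.9539 -1.3134 -1.2113] [-0.2219  0.2359 -0.027 ] q6 -1.7232117298819052 op 0.05547182657898281 29.999861158303247
```

Raised 4 mm with no jar weight on the wrist, so the threads are free. I lift to 2 cm clear.

Emit:
jog_arm(targets="0 0 -0.15 0 0 0 0.4; 0 0 -0.35 0 0 0 0.4; 0 0 -0.6 0 0 0 0.4; 0 0 -0.85 0 0 0 0.4; 0 0 -1.1 0 0 0 0.4; 0 0 -1.3 0 0 0 0.4; 0 0 -1.44 0 0 0 0.4; 0 0 -1.44 0 0 0 0.4")

```text
t: 15.15
tool_pos: [0.5357, 0.2277, 0.1548]
ee_rot: [-3.142, 0.0, -2.788]
contact_force: [0.7, 0.4, -1.3]
opening: 0.0553
finger_force: 30.0
```

```bash
python3 d.py .5356 .2274 .155 200;  python3 - <<'E'
from m import *
s=cap("side");u,v=312,293
cv2.imwrite("pics/c7.png",cv2.resize(s["img"][v-70:v+50,u-65:u+65],None,fx=5,fy=5,interpolation=cv2.INTER_CUBIC))
E
```

```text
d [ 0.006  -0.0097 -0.0079] w [-0.0004  0.0034  0.0435] t 15.15 pos [0.5357 0.2277 0.1548] rpy [-179.9977    0.0205 -159.739 ] F [ 0.7361  0.4472 -1.2996] [0.0387 0.0453 0.0111] q6 -1.723686661558019 op 0.055346110782168514 29.999910275423645
```

View pics/c7.png

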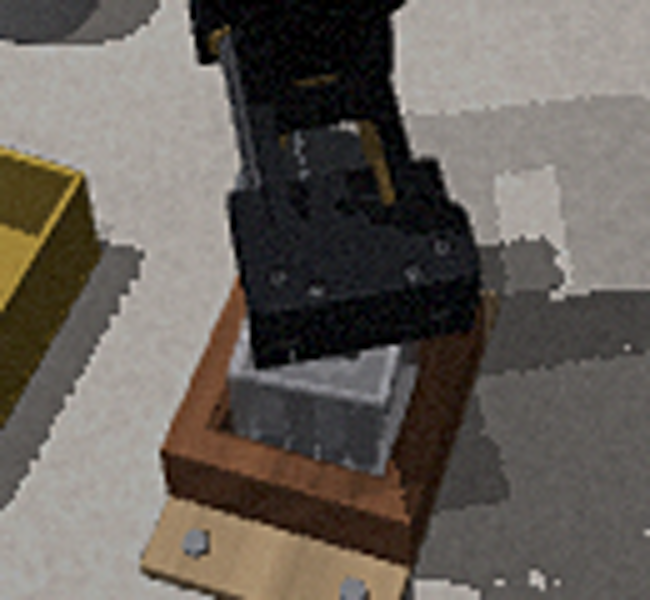

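The jar stays in the pocket, shoulder corners at crop (230,374), (388,403) and (418,352), while the gripper with the cap has risen. A quick check of seating and centring before handing in.

Run:
```python
from m import *
s=cap("side")
f=lambda x,y,z:onz(s,247+x/5-.4,223+y/5-.4,z)[:2]*1000
for z in(.085,.09):
    q=[f(*p,z) for p in[(230,374),(388,403)]];d=q[1]-q[0];n=np.linalg.norm(d);e=d/n
    print(z,q,n,np.degrees(np.arctan2(e[1],e[0]))%90,"ctr",sum(q)/2-np.array([e[1],-e[0]])*30)
# expected shoulder corners if seated with jar centre under TCP
for yaw in(80,85):
    r=np.radians(yaw);R=np.array([[np.cos(r),-np.sin(r)],[np.sin(r),np.cos(r)]])
    C=(R@np.array([[30,30,-30,-30],[30,-30,-30,30]])/1000).T+[.5357,.2275]
    print(yaw,(proj(s,np.c_[C,np.full(4,.085)])-[246.6,222.6])*5)
```

```text
0.085 [array([566.6391, 255.1883]), array([507.2935, 258.845 ])] 59.45813193242124 86.47399446931277 ctr [535.1212 227.0734]
0.09 [array([565.7218, 258.1512]), array([506.8426, 261.7792])] 58.99087674672301 86.4739944693128 ctr [534.4372 230.022 ]
80 [[375.5436 409.8585]
 [221.6975 364.8304]
 [278.6378 236.9638]
 [425.256  277.2488]]
85 [[384.4518 405.4055]
 [226.0713 372.4897]
 [270.1695 240.83  ]
 [420.4418 270.1753]]
```

```bash
python3 -c "
from rig import robot
print(robot.job_done())"
```

```text
the job is handed in; nothing more can be done
None
```

I handed the job in: the jar is seated upright in the brown block and the cap is unscrewed. The gripper holds the cap level, centred to within about 1 mm and about 2 cm above the mouth by the arm's height reading; the gripper hid the cap in the last picture.

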